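Restock the sloping column-carton rack of the autosampler

TASK

Turn the rack by its red knob from the service position, a quarter turn anticlockwise, to click into its loading position (open front away from you), put the spent brown carton from it flat in the blue tray, and stack all the green-banded cartons in one pile on the sloping deck, lengthwise between the blue lines, flat and square, each with its end touching the backstop. When all are stacked, let go and turn the rack back to click into the service position with the pile still neat. Leave the orange-banded carton and everything else on the bench alone.

Things in the scene. Friction and masses are not known exactly. Their poses are not given: they have to be found in the camera images.
- stand: Fixed black round base of the turntable, 260 mm across, 20 mm high, on the bench; origin at the centre of its underside, z up: the turning axis passes through the origin. The aluminium disc that turns on it is 300 mm across, its top 35 mm above the bench.
- turntable (a joint): Angle of the disc on its base. 0 = service position (open front of the rack to the robot's right, where it starts); grows anticlockwise from above; 1.571 = loading position (front away from the robot). An over-centre spring pulls it home against a stop at 0 and at 1.571 (each gives 0.02 rad), with about 0.3 N m; halfway it changes sides.
- knob (a point): Centre of the top of the red round knob by which the disc is turned: 22 mm in diameter and 45 mm tall, upright on a 12 mm steel stem, its top 115 mm above the bench. It is fixed to the disc near its rim, 122 mm from the turning axis, beside the rack (on the rack's -y side).
- rack (a point): Grey rack on the disc: flat deck sloping at 15 degrees, at its low end a backstop square to it. Origin: middle of the corner line of deck and backstop, 56 mm above the bench; x up the slope along the deck, y across, z square to the deck (the backstop is the plane x = 0). Deck 144 mm long, 94 mm wide, no side walls; backstop 74 mm wide, 158 mm high along z, 6 mm thick.
- spent: Spent carton: plain brown cardboard with a dark brown band, 130 (x) x 44 (y) x 34 (z) mm, 0.12 kg; origin at the centre of its underside. Lies on the deck of the rack against the backstop at the start.
- tray: Fixed blue open tray on the bench at the robot's left, 180 (x) x 130 (y) mm outside, walls 25 mm high and 4 mm thick, floor 4 mm; origin at the centre of its underside, z up.
- orange_box: Bystander: same carton as the green-banded ones but with an orange band; stays where it is. Origin at the centre of its underside.
- jar: Bystander: amber glass jar with a black cap, 56 mm across, 70 mm high, standing among the cartons; origin at the centre of its underside.
- reagent: Bystander: squat amber bottle with a blue cap, 72 mm across, 85 mm high; origin at the centre of its underside.
- beaker: Bystander: glass beaker, 68 mm across, 80 mm high; origin at the centre of its underside.
- wrench: Bystander: wrench, 170 mm long, lying on the bench.
- canister: Bystander: pale metal can with a white label, 60 mm across, 70 mm high; origin at the centre of its underside.
- lane (a point): Point on the deck, at x = 65 mm, y = z = 0 of the rack, midway between two thin blue lines 50 mm apart that mark the lane. A carton touching the backstop has its origin here, or 34, 68, 102 mm above it along the rack's z by its level, its length along the rack's x. Friction is too high for cartons to slide down by themselves.
- box1: White carton with a green band round one end, 130 (its x) x 44 (y) x 34 (z) mm, about 0.2 kg; origin at the centre of its underside, x along its length. Lies flat on the bench at the start. Three or all four of the four green-banded cartons are there in any run; an absent one has no reading.
- box2: White carton with a green band round one end, 130 (its x) x 44 (y) x 34 (z) mm, about 0.2 kg; origin at the centre of its underside, x along its length. Lies flat on the bench at the start. Three or all four of the four green-banded cartons are there in any run; an absent one has no reading.
- box3: White carton with a green band round one end, 130 (its x) x 44 (y) x 34 (z) mm, about 0.2 kg; origin at the centre of its underside, x along its length. Lies flat on the bench at the start. Three or all four of the four green-banded cartons are there in any run; an absent one has no reading.
- box4: White carton with a green band round one end, 130 (its x) x 44 (y) x 34 (z) mm, about 0.2 kg; origin at the centre of its underside, x along its length. Lies flat on the bench at the start. Three or all four of the four green-banded cartons are there in any run; an absent one has no reading.
Not all that is in view belongs to the job. Leave any turquoise or yellow look-alike of the box1 alone.

How it is judged:
On the way, in this order (a step that is already met when the one before it is completed fails the run):
1. the rack is turned to the loading position (value of joint turntable between 1.4908 and 1.6508 rad), for 0.2 s.
2. at the loading position, the spent carton lies in the tray and all green-banded cartons are stacked against the backstop and let go (value of joint turntable between 1.4708 and 1.6708 rad and x of spent in the frame of tray between -0.05 and 0.05 m and y of spent in the frame of tray between -0.05 and 0.05 m and z of spent in the frame of tray below 0.04 m and angle between the z axis of spent and the z axis of tray, either way round below 0.15 rad and linear speed of each of spent, box1, box2, box3, box4 below 0.03 m/s and contact force between the fingers and spent below 0.2 N and x of box1 in the frame of rack between 0.057 and 0.075 m and y of box1 in the frame of rack between -0.014 and 0.014 m and angle between the z axis of each of box1, box2, box3, box4 and the z axis of rack, either way round below 0.1 rad and angle between the x axis of each of box1, box2, box3, box4 and the x axis of rack, either way round below 0.14 rad and z of each of box1, box2, box3, box4 in the frame of rack above -0.006 m and contact force between the fingers and box1 below 0.2 N and x of box2 in the frame of rack between 0.057 and 0.075 m and y of box2 in the frame of rack between -0.014 and 0.014 m and contact force between the fingers and box2 below 0.2 N and x of box3 in the frame of rack between 0.057 and 0.075 m and y of box3 in the frame of rack between -0.014 and 0.014 m and contact force between the fingers and box3 below 0.2 N and x of box4 in the frame of rack between 0.057 and 0.075 m and y of box4 in the frame of rack between -0.014 and 0.014 m and contact force between the fingers and box4 below 0.2 N), for 0.2 s.
At the end, for the whole second after the job is handed in: Turntable within 0.08 rad of 0; each green carton released, at rest in the pile, its origin 57 to 75 mm from the backstop and within 14 mm of mid-lane, flat to the deck (0.1 rad) and lengthwise (0.14 rad); spent carton flat (0.15 rad) in the tray, within 50 mm of its centre in its x and y (value of joint turntable between -0.08 and 0.08 rad and x of spent in the frame of tray between -0.05 and 0.05 m and y of spent in the frame of tray between -0.05 and 0.05 m and z of spent in the frame of tray below 0.04 m and angle between the z axis of spent and the z axis of tray, either way round below 0.15 rad and linear speed of each of spent, box1, box2, box3, box4 below 0.03 m/s and contact force between the fingers and spent below 0.2 N and x of box1 in the frame of rack between 0.057 and 0.075 m and y of box1 in the frame of rack between -0.014 and 0.014 m and angle between the z axis of each of box1, box2, box3, box4 and the z axis of rack, either way round below 0.1 rad and angle between the x axis of each of box1, box2, box3, box4 and the x axis of rack, either way round below 0.14 rad and z of each of box1, box2, box3, box4 in the frame of rack above -0.006 m and contact force between the fingers and box1 below 0.2 N and x of box2 in the frame of rack between 0.057 and 0.075 m and y of box2 in the frame of rack between -0.014 and 0.014 m and contact force between the fingers and box2 below 0.2 N and x of box3 in the frame of rack between 0.057 and 0.075 m and y of box3 in the frame of rack between -0.014 and 0.014 m and contact force between the fingers and box3 below 0.2 N and x of box4 in the frame of rack between 0.057 and 0.075 m and y of box4 in the frame of rack between -0.014 and 0.014 m and contact force between the fingers and box4 below 0.2 N); the robot touches nothing.
It fails at once if the orange-banded carton is moved by more than 50 mm or tipped over (distance of orange_box from where it was at the start of the episode above 0.05 m or angle between orange_box's own z axis and vertical above 0.6 rad).
It fails at once if another thing on the bench is moved by more than 50 mm or tipped over (distance of any of jar, reagent, beaker, wrench, canister from where it was at the start of the episode above 0.05 m or angle between any of jar, reagent, beaker, canister's own z axis and vertical above 0.6 rad).
Of box1, box2, box3, box4 only 3 to 4 are there at a start; the rules pass over those that are not, and their reading is None.
At some moment in a run one of box1, box2, box3, box4, spent may be knocked a few centimetres aside while the robot is not near it.
Once in a run the grip may slacken for a moment while it holds something.
It also fails if it takes over 210 s, if anything falls off the work surface, if the arm or the gripper's body presses on something with over 40 N, if the wrist force passes 120 N, or if a joint passes its speed limit or range.

ROBOT

A 6-joint arm with a two-finger parallel gripper is mounted at the origin on the work surface. World frame = base frame: x ahead of the robot, y to its left, z up, the work surface at z = 0. Lengths are in m, angles in rad, forces in N, time in s.
With the tool pointing down it reaches from about 0.3 to 0.775 m from the base axis. Payload 14.6 kg.
Tool frame: the origin (TCP) lies at the centre of the arm's flange, where the gripper is bolted on; the fingertips stand 199 mm ahead of it and the grasp point (between the pads) lies 180 mm ahead of it; z points along the fingers, y is the line along which they close (so a half turn about z gives the same grasp; the last joint's range is limited). The gripper opens to 94 mm and grips with 3 to 60 N. Pads are 16 mm wide; open, the fingers measure 119 mm over their backs; the gripper's body (75 mm by 177 mm) begins 78 mm behind the grasp point.
Start: joints at [1.064, 0.3, 1.521, -0, 1.321, -0.067], TCP at [0.234, 0.498, 0.405] pointing down, gripper open.
Joint ranges: [-3.03, 3.03], [-0.79, 2.21], [0.23, 2.52], [-1.04, 4.18], [0, 3.07], [-2.55, 2.55]. Speed limits (rad/s): [2.22, 2.22, 2.57, 3.14, 3.14, 3.14].

INTERFACE

Orientations are given as [roll, pitch, yaw] about the fixed x, y, z axes, in that order (R = Rz(yaw) Ry(pitch) Rx(roll)).
In Python, from station import ctrl gives the robot as it stands. The module is installed in compiled form; this text tells all that it offers.
- The arm moves only by the tool servo_tool, never from a script. Its argument "motion" is a list of rows, each a list of 5 numbers: the closure, from 0 (fully open) to 1 (shut), then the shift along the world's x, y, z in cm, then the turn about the world's z in degrees. A call has 1 to 20 rows; each row is the pose to reach, as a shift and turn from the pose commanded when the call began; what a row does not reach only later rows make up. A row lasts 1/8 s, in which the tool goes at most 62.5 mm and 10.7 degrees, less where a joint would pass 70% of its speed; a pose out of reach is approached as far as the arm can. A call with a gripper value outside its range is refused whole. The fingers move at their own pace and stop on an object; "squeeze" is the grip in N (left out, the last holds). Time passes only in rows, so rows that repeat a pose let the fingers close. It gives the time, the measured TCP pose, the force, the opening and the grip force at its end, in the units of the state.
- ctrl.get_obs(): the state, without advancing time (a new reading comes with each control period).
- ctrl.camera(name): name is "scene" or "top"; returns a dict with "image" (400x640x3 uint8, red, green, blue), "fx", "fy", "cx", "cy" (pixels), "camera_from_world" (4x4, takes a point from world to camera coordinates). Camera axes: x right, y up, looking along -z (the intrinsics and any distortion apply to the point x, -y, -z); pixel columns grow to the right and rows downward; lengths in m; the calibration is good to about 2 mm. A picture is of the moment at which its call begins. There is no depth.
- ctrl.hand_in(): hands the job in; it is judged then, once.
The state is a dict: "time_s": time; "qpos": joint angles; "joint_vel": joint speeds; "tau": joint torques, N m; "ee_pos": TCP position; "eef_rot": TCP orientation; "force": force on the tool from outside, world axes, zero at the start; "moment": the same for the moment, N m; "grip_width": finger opening in m; "grip_force": force on a finger pad.
Only numpy, scipy, OpenCV 4.12 (cv2) and the standard library are available. Lean on these libraries where they do the work, as an engineer would, in place of code of your own. Each camera call takes 0.05 s, during which the arm holds its last target. There are 200 camera calls.

## Working session

There is one attempt and no reset: what is moved stays moved. The work goes in short steps, Python scripts to look and compute and a tool call to move; the robot and the scene stay as the last step left them, time stands still between calls to the robot, and variables do not carry over. Pictures are saved under pics/ and viewed, at most 14 in all, crops included, and the job is handed in when it is done.

Besides the shell and the picture viewer there is one more tool, called after "Emit:" as name(argument=value, ...), one argument or row to a line, values as JSON. servo_tool: Moves the arm, as the interface text tells. Its arguments: {"type":"object","properties":{"motion":{"type":"array","items":{"type":"array","items":{"type":"number"}}},"squeeze":{"type":"number"}},"required":["motion"]}

```bash
mkdir -p pics; cat > h.py <<'E'
import numpy as np, cv2
from station import ctrl
def shot(n,f):
    c=ctrl.camera(n); cv2.imwrite('pics/'+f,c['image'][:,:,::-1]); 
    np.savez('pics/'+f[:-4]+'.npz',**{k:v for k,v in c.items()}); return c
def proj(c,p):
    p=np.atleast_2d(p); q=(np.c_[p,np.ones(len(p))]@np.array(c['camera_from_world']).T)
    return np.c_[c['fx']*q[:,0]/-q[:,2]+c['cx'], -c['fy']*q[:,1]/-q[:,2]+c['cy']]
def unproj(c,uv,z):
    uv=np.atleast_2d(np.asarray(uv,float)); M=np.linalg.inv(np.array(c['camera_from_world']))
    d=np.c_[(uv[:,0]-c['cx'])/c['fx'],-(uv[:,1]-c['cy'])/c['fy'],-np.ones(len(uv))]@M[:3,:3].T
    o=M[:3,3]; return o+d*((z-o[2])/d[:,2])[:,None]
def load(f): return dict(np.load('pics/'+f+'.npz',allow_pickle=True))
E
python3 - <<'E'
from h import *
for n in('scene','top'):
    c=shot(n,n+'0.png'); print(n,c.keys(),c['fx'],c['fy'],c['cx'],c['cy'],np.round(c['camera_from_world'],3).tolist())
print(ctrl.get_obs())
E
```

```text
scene dict_keys(['image', 'fx', 'fy', 'cx', 'cy', 'camera_from_world']) 407.19567545273435 407.19567545273435 319.1628169653858 198.50982408799416 [[-0.344, 0.939, -0.001, 0.075], [-0.541, -0.197, 0.818, 0.204], [0.768, 0.281, 0.576, -1.722], [0.0, 0.0, 0.0, 1.0]]
top dict_keys(['image', 'fx', 'fy', 'cx', 'cy', 'camera_from_world']) 499.1954657347845 499.1954657347845 312.1538554153297 192.31937732846092 [[-0.017, -1.0, 0.002, 0.096], [0.981, -0.016, 0.192, -0.489], [-0.192, 0.005, 0.981, -1.327], [0.0, 0.0, 0.0, 1.0]]
{'time_s': 0.1, 'qpos': array([ 1.06440686e+00,  3.00432118e-01,  1.52151399e+00, -1.01484861e-05,
        1.32070084e+00, -6.65733953e-02]), 'joint_vel': array([-0.00107592, -0.0014711 , -0.00215653, -0.00112975,  0.00131813,
        0.00050317]), 'tau': array([ 3.91953508e-04, -5.32646728e+01, -3.53281224e+01,  7.08750193e-02,
        2.35506683e-02, -4.62723790e-05]), 'ee_pos': array([0.23415305, 0.49763922, 0.40413598]), 'eef_rot': array([-3.14054004e+00, -6.03277017e-05,  2.70177907e+00]), 'force': array([-0.69809669,  0.1008228 , -0.09283285]), 'moment': array([ 0.03655575,  0.01884307, -0.03139197]), 'grip_force': 0.0, 'grip_width': 0.09396605671894673}
```

View pics/top0.png

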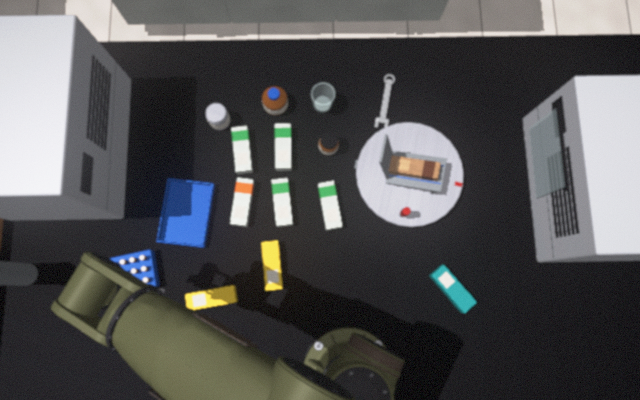

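View pics/scene0.png

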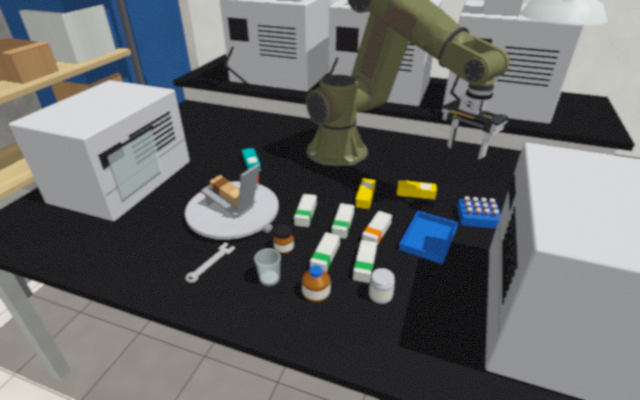

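Top view: green-banded cartons at about (241,148), (283,146), (282,202), (330,205). Orange carton at (242,202), tray at (186,213), disc at (410,175), red knob at (406,211). The spent carton is on the rack at (417,167).

Next I'll measure the poses by fitting silhouettes.

```bash
cat > fit.py <<'E'
from h import *
from scipy.optimize import minimize
S=4
def corners(x,y,yaw,dims,z=0.):
    l,w,hh=np.array(dims)/2
    c=np.array([[a*l,b*w,(k+1)*hh] for a in(-1,1) for b in(-1,1) for k in(-1,1)])
    R=np.array([[np.cos(yaw),-np.sin(yaw)],[np.sin(yaw),np.cos(yaw)]])
    return np.c_[c[:,:2]@R.T+[x,y],c[:,2]+z]
def fitbox(c,mask,uv0,dims=(.13,.044,.034),yaw0=0.,z=0.):
    """mask: binary of full image; component nearest uv0; silhouette IoU fit"""
    n,lab,st,cen=cv2.connectedComponentsWithStats(mask.astype(np.uint8))
    i=1+np.argmin(np.where(st[1:,4]>60,np.hypot(*(cen[1:]-uv0).T),1e9)); m=lab==i
    x0,y0,w,h=st[i,:4]; x0-=8;y0-=8;w+=16;h+=16
    mm=cv2.resize(m[y0:y0+h,x0:x0+w].astype(np.float32),None,fx=S,fy=S,interpolation=cv2.INTER_LINEAR)
    def cost(p):
        q=((proj(c,corners(*p,dims,z))-[x0,y0]+.5)*S-.5)
        im=np.zeros(mm.shape,np.uint8); hu=cv2.convexHull(q.astype(np.float32))
        cv2.fillConvexPoly(im,np.round(hu*16).astype(np.int32),1,shift=4)
        return 1-np.minimum(im,mm).sum()/np.maximum(im,mm).sum()
    p0=unproj(c,cen[i],z+dims[2]*.7)[0]; best=None
    for d in(-.3,0,.3):
        s=np.array([[p0[0],p0[1],yaw0+d]]*4)+np.array([[0,0,0],[.01,0,0],[0,.01,0],[0,0,.15]])
        r=minimize(cost,s[0],method='Nelder-Mead',options=dict(initial_simplex=s,xatol=1e-4,fatol=1e-4))
        if best is None or r.fun<best.fun: best=r
    return best.x,best.fun,cen[i]
def masks(im):
    h=cv2.cvtColor(im,cv2.COLOR_RGB2HSV).astype(int); H,Sa,V=h[...,0],h[...,1],h[...,2]
    white=(Sa<60)&(V>105); green=(H>45)&(H<85)&(Sa>80)&(V>50)
    blue=(H>100)&(H<125)&(Sa>120)&(V>60); red=((H<6)|(H>174))&(Sa>140)&(V>90)
    return white,green,blue,red
E
python3 - <<'E'
from fit import *
c=load('top0'); c={k:(v if v.ndim else float(v)) for k,v in c.items()}
w,g,b,r=masks(c['image'])
for uv in[(241,148),(283,146),(282,202),(330,205)]:
    p,e,_=fitbox(c,cv2.morphologyEx((w|g).astype(np.uint8),cv2.MORPH_CLOSE,np.ones((3,3))),uv); print('box',uv,np.round(p,4),round(e,3))
p,e,_=fitbox(c,cv2.morphologyEx(b.astype(np.uint8),cv2.MORPH_CLOSE,np.ones((7,7))),(186,213),(.18,.13,.025)); print('tray',np.round(p,4),e)
# disc ellipse
h=cv2.cvtColor(c['image'],cv2.COLOR_RGB2HSV)
d=((h[...,1]<60)&(h[...,2]>90)).astype(np.uint8); d[:, :350]=0; d[:,470:]=0; d[:110]=0; d[235:]=0
cn=max(cv2.findContours(d,0,1)[0],key=cv2.contourArea); hu=cv2.convexHull(cn)[:,0]
P=unproj(c,hu,.035); ctr,rad=cv2.minEnclosingCircle(P[:,:2].astype(np.float32)); print('disc',ctr,rad)
A=np.c_[2*P[:,:2],np.ones(len(P))]; s=np.linalg.lstsq(A,(P[:,:2]**2).sum(1),rcond=None)[0]; print(s[:2],np.sqrt(s[2]+s[0]**2+s[1]**2))
n,l,st,cen=cv2.connectedComponentsWithStats(r.astype(np.uint8))
for k in range(1,n):
    if st[k,4]>8: print('red',cen[k],st[k],unproj(c,cen[k],.1)[0])
cv2.imwrite('pics/rackcrop.png',cv2.resize(c['image'][110:240,340:480,::-1],None,fx=5,fy=4.6,interpolation=2))
E
```

```text
box (241, 148) [0.6268 0.2891 0.0999] 0.074
box (283, 146) [ 0.6334  0.1711 -0.0078] 0.095
box (282, 202) [0.4716 0.1741 0.0939] 0.107
box (330, 205) [0.4603 0.0398 0.1639] 0.094
tray [ 0.4454  0.4435 -0.1382] 0.044434428215026855
disc (0.5675206184387207, -0.17817454040050507) 0.1765710860490799
[ 0.55473618 -0.17956435] 0.15856741679195496
red [458.33333333 183.83333333] [456 183   6   3  12] [ 0.49687622 -0.30035513  0.1       ]
red [405.45454545 211.31818182] [402 208   8   7  44] [ 0.42535016 -0.15596625  0.1       ]
```

View pics/rackcrop.png

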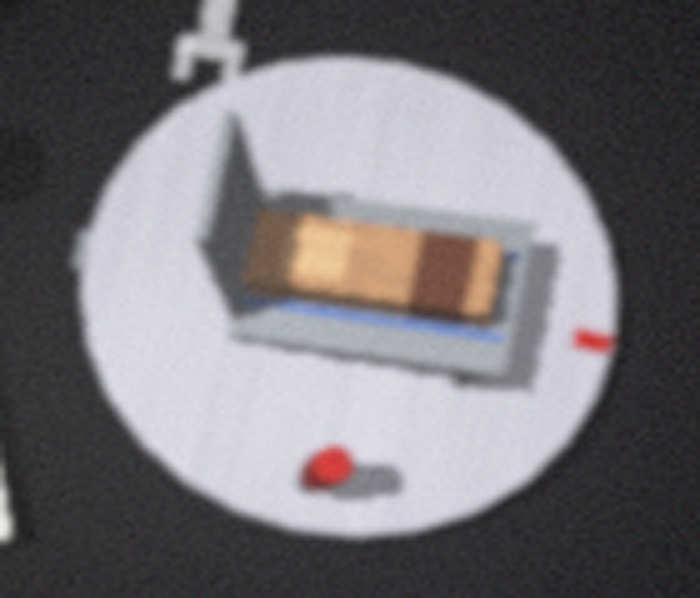

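The crop shows the rack turned a few degrees from the world axes. The deck edge runs from crop (232,335) to (508,375), and the knob is at (328,465). I'll fit the disc and knob, and the rack yaw.

```bash
cat >> fit.py <<'E'
def L(f): return {k:(v if v.ndim else float(v)) for k,v in load(f).items()}
def fitcyl(c,mask,p0,r,z0,z1,pad=10):
    t=np.linspace(0,2*np.pi,60); ys,xs=np.nonzero(mask); x0,y0=xs.min()-pad,ys.min()-pad
    mm=cv2.resize(mask[y0:ys.max()+pad,x0:xs.max()+pad].astype(np.float32),None,fx=S,fy=S)
    def cost(p):
        P=np.r_[[[p[0]+r*np.cos(a),p[1]+r*np.sin(a),z] for a in t for z in(z0,z1)]]
        q=((proj(c,P)-[x0,y0]+.5)*S-.5); im=np.zeros(mm.shape,np.uint8)
        cv2.fillConvexPoly(im,np.round(cv2.convexHull(q.astype(np.float32))*16).astype(np.int32),1,shift=4)
        return 1-np.minimum(im,mm).sum()/np.maximum(im,mm).sum()
    r_=minimize(cost,p0,method='Nelder-Mead',options=dict(initial_simplex=np.array(p0)+[[0,0],[.01,0],[0,.01]],xatol=1e-4,fatol=1e-5))
    return r_.x,r_.fun
def discknob(c):
    h=cv2.cvtColor(c['image'],cv2.COLOR_RGB2HSV)
    d=((h[...,2]>75)).astype(np.uint8); m=np.zeros_like(d); cv2.circle(m,(410,175),60,1,-1); d&=m
    d=cv2.morphologyEx(d,cv2.MORPH_OPEN,cv2.getStructuringElement(cv2.MORPH_ELLIPSE,(13,13)))
    hu=cv2.convexHull(max(cv2.findContours(d,0,1)[0],key=cv2.contourArea)); cv2.fillConvexPoly(d,hu,1)
    D=fitcyl(c,d,[.55,-.18],.15,.025,.035)
    r=masks(c['image'])[3].astype(np.uint8)*m; n,l,st,cen=cv2.connectedComponentsWithStats(r)
    k=1+np.argmax(st[1:,4]); K=fitcyl(c,(l==k).astype(np.uint8),list(unproj(c,cen[k],.1)[0,:2]),.011,.07,.115)
    return D,K
E
python3 - <<'E'
from fit import *
c=L('top0'); D,K=discknob(c); print(D,K,K[0]-D[0],np.hypot(*(K[0]-D[0])),np.degrees(np.arctan2(*(K[0]-D[0])[::-1])))
a=unproj(c,[386.4,182.8],.056)[0]; b=unproj(c,[441.6,191.5],.0933)[0]; print(a,b,b-a)
f=lambda u,v:[340+u/5,110+v/4.6]
l0=unproj(c,f(290,303),.056+.03*.26)[0]; l1=unproj(c,f(500,340),.056+.135*.26)[0]; print('line',l0,l1,np.degrees(np.arctan2(*(l1-l0)[[1,0]])))
# spent carton top corners: high end top, band
print('cam',-np.array(c['camera_from_world'])[:3,:3].T@np.array(c['camera_from_world'])[:3,3])
E
```

```text
(array([ 0.54380683, -0.18565364]), np.float64(0.04304993152618408)) (array([ 0.42460955, -0.15570932]), np.float64(0.5204359292984009)) [-0.11919728  0.02994432] 0.12290099153004792 165.8981757717452
[ 0.51213134 -0.11629403  0.056     ] [ 0.47814523 -0.25631219  0.0933    ] [-0.03398611 -0.14001817  0.0373    ]
line [ 0.52935963 -0.14771255  0.0638    ] [ 0.49930334 -0.25399765  0.0911    ] -105.79033842705118
cam [0.22636477 0.09531063 1.39624498]
```

Emit:
servo_tool(
  motion=[
    [0, 1, -4, 0, -10],
    [0, 2, -9, 0, -20],
    [0, 4, -14, 0, -30],
    [0, 5, -19, 0, -40],
    [0, 7, -24, 0, -50],
    [0, 8, -29, 0, -60],
    [0, 10, -34, 0, -70],
    [0, 11, -39, 0, -80],
    [0, 13, -44, 0, -90],
    [0, 14, -49, 0, -100],
    [0, 16, -54, 0, -110],
    [0, 17, -59, 0, -120],
    [0, 18, -62, 0, -130],
    [0, 19, -65.3, 0, -140],
    [0, 19.1, -65.3, 0, -150],
    [0, 19.1, -65.3, 0, -160],
    [0, 19.1, -65.3, 0, -169],
    [0, 19.1, -65.3, 0, -169],
    [0, 19.1, -65.3, 0, -169],
  ],
  squeeze=20,
)

```text
time_s: 2.48
ee_pos: [0.4252, -0.1553, 0.4045]
eef_rot: [-3.142, 0.0, -0.244]
force: [-0.8, 0.4, -1.2]
grip_width: 0.0938
grip_force: 0.0
```

Emit:
servo_tool(
  motion=[
    [0, 0, 0, -4, 0],
    [0, 0, 0, -8, 0],
    [0, 0, 0, -11, 0],
    [0, 0, 0, -13, 0],
    [0, 0, 0, -13, 0],
    [1, 0, 0, -13, 0],
    [1, 0, 0, -13, 0],
    [1, 0, 0, -13, 0],
    [1, 0, 0, -13, 0],
    [1, 0, 0, -13, 0],
    [1, 0, 0, -13, 0],
  ],
)

```text
time_s: 3.85
ee_pos: [0.4252, -0.1554, 0.2747]
eef_rot: [-3.142, 0.0, -0.248]
force: [0.1, 1.1, -0.4]
grip_width: 0.0371
grip_force: 0.0
```

```bash
python3 - <<'E'
import numpy as np
D=np.array([.5438,-.1857]); r=.1215
p0=D+r*np.array([np.cos(np.radians(166)),np.sin(np.radians(166))])
for k in range(0,96,5):
    a=np.radians(166+k); p=D+r*np.array([np.cos(a),np.sin(a)]); print([1,*np.round((p-p0)*100,1),0,k],end=', ')
E
```

```text
[1, np.float64(0.0), np.float64(0.0), 0, 0], [1, np.float64(-0.2), np.float64(-1.0), 0, 5], [1, np.float64(-0.3), np.float64(-2.1), 0, 10], [1, np.float64(-0.4), np.float64(-3.2), 0, 15], [1, np.float64(-0.3), np.float64(-4.2), 0, 20], [1, np.float64(-0.1), np.float64(-5.3), 0, 25], [1, np.float64(0.1), np.float64(-6.3), 0, 30], [1, np.float64(0.4), np.float64(-7.3), 0, 35], [1, np.float64(0.9), np.float64(-8.3), 0, 40], [1, np.float64(1.4), np.float64(-9.2), 0, 45], [1, np.float64(2.0), np.float64(-10.1), 0, 50], [1, np.float64(2.6), np.float64(-10.9), 0, 55], [1, np.float64(3.3), np.float64(-11.7), 0, 60], [1, np.float64(4.1), np.float64(-12.4), 0, 65], [1, np.float64(5.0), np.float64(-13.0), 0, 70], [1, np.float64(5.9), np.float64(-13.6), 0, 75], [1, np.float64(6.8), np.float64(-14.0), 0, 80], [1, np.float64(7.8), np.float64(-14.4), 0, 85], [1, np.float64(8.8), np.float64(-14.7), 0, 90], [1, np.float64(9.9), np.float64(-14.9), 0, 95],
```

Fingers close at ~76 mm/s, so two more rows are needed to close, then the turn.

Emit:
servo_tool(
  motion=[
    [1, 0, 0, 0, 0],
    [1, 0, 0, 0, 0],
    [1, 0, 0, 0, 0],
    [1, 0, 0, 0, 0],
  ],
)

```text
time_s: 4.35
ee_pos: [0.425, -0.1559, 0.2746]
eef_rot: [3.14, -0.0, -0.248]
force: [-2.7, -6.8, -0.9]
grip_width: 0.0217
grip_force: 20.0
```

Emit:
servo_tool(
  motion=[
    [1, -0.2, -1.0, 0, 5],
    [1, -0.3, -2.1, 0, 10],
    [1, -0.4, -3.2, 0, 15],
    [1, -0.3, -4.2, 0, 20],
    [1, -0.1, -5.3, 0, 25],
    [1, 0.1, -6.3, 0, 30],
    [1, 0.4, -7.3, 0, 35],
    [1, 0.9, -8.3, 0, 40],
    [1, 1.4, -9.2, 0, 45],
    [1, 2.0, -10.1, 0, 50],
    [1, 2.6, -10.9, 0, 55],
    [1, 3.3, -11.7, 0, 60],
    [1, 4.1, -12.4, 0, 65],
    [1, 5.0, -13.0, 0, 70],
    [1, 5.9, -13.6, 0, 75],
    [1, 6.8, -14.0, 0, 80],
    [1, 7.8, -14.4, 0, 85],
    [1, 8.6, -14.6, 0, 89],
    [1, 8.6, -14.6, 0, 89],
    [1, 8.6, -14.6, 0, 89],
  ],
)

```text
time_s: 6.85
ee_pos: [0.5109, -0.3016, 0.2746]
eef_rot: [3.141, 0.001, 1.304]
force: [-0.1, -5.5, -0.2]
grip_width: 0.022
grip_force: 20.0
```

Emit:
servo_tool(
  motion=[
    [0.5, 0, 0, 0, 0],
    [0.3, 0, 0, 0, 0],
    [0.3, 0, 0, 0, 0],
    [0.3, 0, 0, 0, 0],
    [0, 0, 0, 5, 0],
    [0, 0, 0, 10, 8],
    [0, -2, -2, 13, 18],
    [0, -6, -4, 15, 28],
    [0, -10, -6, 18, 38],
    [0, -13, -8, 18, 48],
    [0, -13, -8, 18, 58],
    [0, -13, -8, 18, 68],
    [0, -13, -8, 18, 78],
    [0, -13, -8, 18, 88],
    [0, -13, -8, 18, 91],
  ],
)

```text
time_s: 8.72
ee_pos: [0.3811, -0.3813, 0.4546]
eef_rot: [3.141, -0.0, 2.897]
force: [-1.2, 0.6, -0.6]
grip_width: 0.0942
grip_force: 0.0
```

```bash
python3 - <<'E'
from fit import *
c=shot('top','top1.png'); s=shot('scene','scene1.png')
D,K=discknob(c); d=K[0]-D[0]; print(D,K,np.hypot(*d),np.degrees(np.arctan2(d[1],d[0])))
w,g,b,r=masks(c['image'])
for uv in[(241,148),(283,146),(282,202),(330,205)]:
    p,e,_=fitbox(c,cv2.morphologyEx((w|g).astype(np.uint8),cv2.MORPH_CLOSE,np.ones((3,3))),uv); print('box',uv,np.round(p,4),round(e,3))
a=cv2.resize(c['image'][110:240,340:480,::-1],None,fx=4,fy=4,interpolation=2); b=cv2.resize(s['image'][140:260,170:300,::-1],(560,520),interpolation=2)
b=cv2.resize(s['image'][160:250,170:300,::-1],None,fx=4,fy=4,interpolation=2)
im=np.zeros((520+360,560,3),np.uint8); im[:520]=a; im[520:,:520]=b; cv2.imwrite('pics/r1.png',cv2.resize(im,None,fx=.68,fy=.68,interpolation=3))
E
```

```text
(array([ 0.54379928, -0.18577832]), np.float64(0.04646944999694824)) (array([ 0.51787966, -0.30765336]), np.float64(0.3848506808280945)) 0.12460076797100612 -102.00642537840994
box (241, 148) [0.6268 0.289  0.0942] 0.073
box (283, 146) [ 0.6334  0.1711 -0.0022] 0.096
box (282, 202) [0.4716 0.1742 0.0944] 0.109
box (330, 205) [0.4602 0.0399 0.1635] 0.097
```

View pics/r1.png

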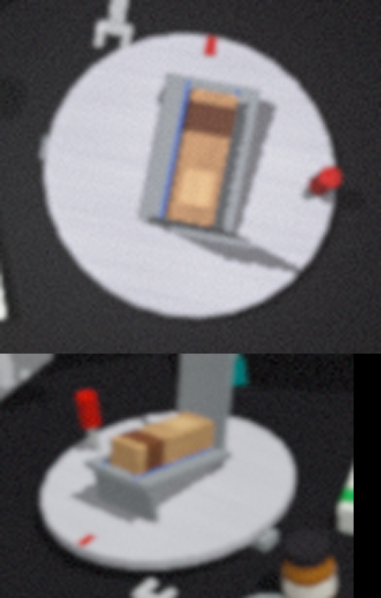

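The rack clicked over: the knob is now at right, the open front faces away, and the red mark is at the far edge. Next I'll fit the rack pose using the spent carton (tilted 15°) in both orientations.

```bash
cat >> fit.py <<'E'
T=np.radians(15)
def rackpt(o,phi,p):
    """o: rack origin xy (z .056), phi yaw of rack x; p rack coords"""
    p=np.atleast_2d(p); X=p[:,0]*np.cos(T)-p[:,2]*np.sin(T); Z=p[:,0]*np.sin(T)+p[:,2]*np.cos(T)
    return np.c_[o[0]+X*np.cos(phi)-p[:,1]*np.sin(phi),o[1]+X*np.sin(phi)+p[:,1]*np.cos(phi),.056+Z]
def fitpoly(c,m,ptsf,p0,steps):
    ys,xs=np.nonzero(m); x0,y0=xs.min()-10,ys.min()-10
    mm=cv2.resize(m[y0:ys.max()+10,x0:xs.max()+10].astype(np.float32),None,fx=S,fy=S)
    def cost(p):
        q=((proj(c,ptsf(p))-[x0,y0]+.5)*S-.5); im=np.zeros(mm.shape,np.uint8)
        cv2.fillConvexPoly(im,np.round(cv2.convexHull(q.astype(np.float32))*16).astype(np.int32),1,shift=4)
        return 1-np.minimum(im,mm).sum()/np.maximum(im,mm).sum()
    s=np.array(p0)+np.vstack([np.zeros(len(p0)),np.diag(steps)])
    r=minimize(cost,p0,method='Nelder-Mead',options=dict(initial_simplex=s,xatol=1e-4,fatol=1e-5)); return r.x,r.fun
def brown(im,box=(340,110,480,240)):
    h=cv2.cvtColor(im,cv2.COLOR_RGB2HSV); m=((h[...,0]<22)&(h[...,0]>2)&(h[...,1]>70)&(h[...,2]>45)).astype(np.uint8)
    k=np.zeros_like(m); x0,y0,x1,y1=box; k[y0:y1,x0:x1]=1; m=cv2.morphologyEx(m*k,cv2.MORPH_CLOSE,np.ones((3,3)))
    n,l,st,_=cv2.connectedComponentsWithStats(m); return (l==1+np.argmax(st[1:,4])).astype(np.uint8)
CB=np.array([[x,y,z] for x in(0,.13) for y in(-.022,.022) for z in(0,.034)])
E
python3 - <<'E'
from fit import *
D=np.array([.5438,-.1857])
for f,phi,p0 in(('top0',-1.81,[.5577,-.1277]),('top1',-.235,[.486,-.172])):
    c=L(f); m=brown(c['image'],(370,140,450,220))
    m=m
    p,e=fitpoly(c,m,lambda p:rackpt(p[:2],p[2],CB),[*p0,phi],[.01,.01,.1])
    d=p[:2]-D; a=p[2]; print(f,m.sum(),np.round(p,4),np.degrees(a),round(e,3),'origin in stand frame',d@[np.cos(a),np.sin(a)],d@[-np.sin(a),np.cos(a)])
    vis=c['image'][:,:,::-1].copy()
    vis=cv2.resize(vis[110:240,340:480],None,fx=4,fy=4,interpolation=2)
    deck=[[0,-.047,0],[.144,-.047,0],[.144,.047,0],[0,.047,0]]; bs=[[0,-.037,0],[0,-.037,.158],[0,.037,.158],[0,.037,0]]
    a=np.radians(-103.5 if f=='top0' else -13.5); o=D-.0605*np.array([np.cos(a),np.sin(a)])
    for P,col in((rackpt(o,a,deck),(0,255,0)),(rackpt(o,a,bs),(255,0,255)),(rackpt(p[:2],p[2],CB[[0,2,6,4]]+[0,0,.034]),(255,255,0))):
        cv2.polylines(vis,[np.int32(((proj(c,P)-[340,110])+.5)*4)],True,col,1)
    cv2.imwrite('pics/v_%s.png'%f,vis)
a=cv2.imread('pics/v_top0.png');b=cv2.imread('pics/v_top1.png'); cv2.imwrite('pics/v.png',cv2.resize(np.hstack([a,b]),(800,371),interpolation=3))
E
```

```text
top0 831 [ 0.5589 -0.1314 -1.7866] -102.36245237299573 0.15 origin in stand frame -0.05630765182920136 0.0031306647602000106
top1 826 [ 0.4881 -0.1737 -0.22  ] -12.60713082887665 0.103 origin in stand frame -0.05694699810632699 -0.0004013219609220759
```

View pics/v.png

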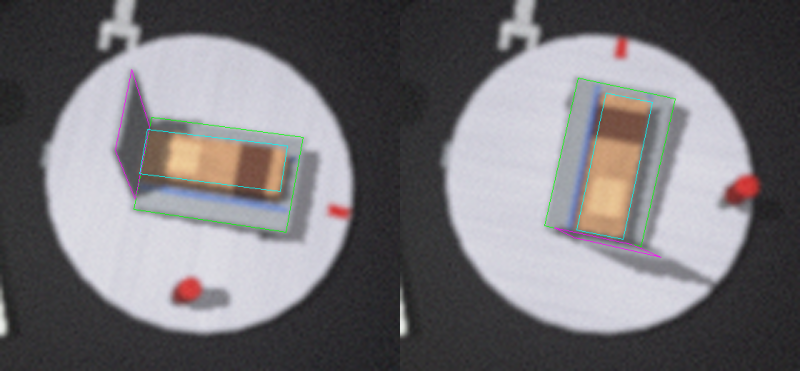

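Deck and backstop overlays match in both views. Rack at loading: origin about (0.486,-0.172), yaw about -13°. Picking the spent carton next.

Emit:
servo_tool(
  motion=[
    [0, 4, 5, 0, 1],
    [0, 8, 10, 0, 1],
    [0, 12, 15, 0, 1],
    [0, 16.4, 19.5, 0, 1],
    [0, 16.4, 19.5, 0, 1],
    [0, 16.4, 19.5, -6, 1],
    [0, 16.4, 19.5, -12, 1],
    [0, 16.4, 19.5, -16, 1],
    [0, 16.4, 19.5, -17.6, 1],
    [0, 16.4, 19.5, -17.6, 1],
    [1, 16.4, 19.5, -17.6, 1],
    [1, 16.4, 19.5, -17.6, 1],
    [1, 16.4, 19.5, -17.6, 1],
    [1, 16.4, 19.5, -17.6, 1],
    [1, 16.4, 19.5, -17.6, 1],
    [1, 16.4, 19.5, -17.6, 1],
    [1, 16.4, 19.5, -17.6, 1],
    [1, 16.4, 19.5, -17.6, 1],
  ],
  squeeze=15,
)

```text
time_s: 11.08
ee_pos: [0.5452, -0.1863, 0.2787]
eef_rot: [3.142, -0.0, 2.911]
force: [-1.6, 0.5, 1.5]
grip_width: 0.044
grip_force: 15.0
```

Emit:
servo_tool(
  motion=[
    [1, 0, 0, 2, 0],
    [1, 0, 0, 6, 0],
    [1, 0, 0, 12, 0],
    [1, -1, 5, 13, 0],
    [1, -2, 10, 13, 1],
    [1, -2, 15, 13, 2],
    [1, -3, 20, 13, 3],
    [1, -4, 25, 13, 4],
    [1, -5, 31, 13, 5],
    [1, -6, 37, 13, 5.3],
    [1, -7, 43, 13, 5.3],
    [1, -8, 49, 13, 5.3],
    [1, -9, 55, 13, 5.3],
    [1, -10, 60, 13, 5.3],
    [1, -10, 63, 13, 5.3],
    [1, -10, 63, 10, 5.3],
    [1, -10, 63, 5, 5.3],
    [1, -10, 63, 0, 5.3],
    [1, -10, 63, 0, 5.3],
    [1, -10, 63, 0, 5.3],
  ],
)

```text
time_s: 13.58
ee_pos: [0.4455, 0.444, 0.2808]
eef_rot: [3.14, 0.002, 3.004]
force: [-0.0, 0.5, 0.7]
grip_width: 0.0439
grip_force: 14.9
```

Emit:
servo_tool(
  motion=[
    [1, 0, 0, -2, 0],
    [1, 0, 0, -4, 0],
    [1, 0, 0, -5.2, 0],
    [1, 0, 0, -5.4, 0],
    [0.36, 0, 0, -5.4, 0],
    [0.36, 0, 0, -5.4, 0],
    [0.36, 0, 0, -5.4, 0],
    [0.36, 0, 0, -5.4, 0],
    [0.3, 0, 0, 0, 0],
    [0, 0, 0, 6, 0],
    [0, -4, -6, 12, 0],
    [0, -10, -12, 12, 0],
    [0, -13, -14, 12, 0],
  ],
)

```text
time_s: 15.2
ee_pos: [0.3291, 0.3156, 0.3972]
eef_rot: [3.14, 0.001, 3.003]
force: [0.2, -0.3, 1.8]
grip_width: 0.0938
grip_force: 0.0
```

```bash
cat > look.py <<'E'
from fit import *
import sys
n=sys.argv[1]; c=shot('top','top%s.png'%n); s=shot('scene','scene%s.png'%n)
w,g,b,r=masks(c['image']); W=cv2.morphologyEx((w|g).astype(np.uint8),cv2.MORPH_CLOSE,np.ones((3,3)))
for uv in eval(sys.argv[2]):
    p,e,cen=fitbox(c,W,uv); print('box',np.round(cen),np.round(p,4),np.degrees(p[2]).round(1),round(e,3))
E
python3 look.py 2 "[(241,148),(283,146),(282,202),(330,205)]"; python3 - <<'E'
from fit import *
c=L('top2'); m=brown(c['image'],(150,170,225,255)); print(m.sum())
p,e=fitpoly(c,m,lambda p:corners(*p,(.13,.044,.034),.004),[.4454,.4435,-.138],[.01,.01,.1]); print(p,e)
E
```

```text
box [241. 149.] [0.6268 0.2893 0.0976] 5.6 0.076
box [282. 146.] [ 0.6329  0.1711 -0.0082] -0.5 0.096
box [281. 201.] [0.4716 0.1744 0.0947] 5.4 0.11
box [330. 205.] [0.4603 0.0396 0.1656] 9.5 0.096
293
[ 0.43776101  0.41951909 -0.11423191] 0.5513124465942383
```

View pics/top2.png

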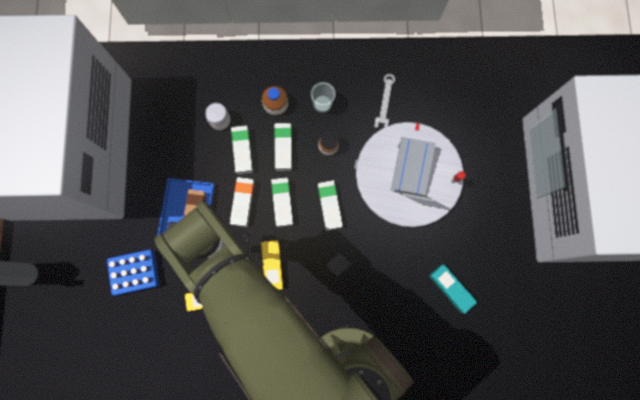

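```bash
python3 - <<'E'
from fit import *
c=L('top2'); im=c['image']; h=cv2.cvtColor(im,cv2.COLOR_RGB2HSV).astype(int)
m=(h[...,0]>100)&(h[...,0]<130)&(h[...,1]>55); m[:,:385]=0; m[:,445:]=0; m[:130]=0; m[205:]=0
v,u=np.nonzero(m); wgt=h[v,u,1]-50.; print(len(u))
M=np.linalg.inv(c['camera_from_world']); O=M[:3,3]
d=np.c_[(u-c['cx'])/c['fx'],-(v-c['cy'])/c['fy'],-np.ones(len(u))]@M[:3,:3].T
D=np.array([.5438,-.1857])
a=np.radians(-13.2)
for it in range(3):
    o=D-.059*np.array([np.cos(a),np.sin(a)]); o3=np.r_[o,.056]
    ex=np.array([np.cos(a)*np.cos(T),np.sin(a)*np.cos(T),np.sin(T)]); ey=np.array([-np.sin(a),np.cos(a),0]); ez=np.cross(ex,ey)
    P=O+d*((ez@(o3-O))/(d@ez))[:,None]-o3; x,y=P@ex,P@ey
    L_=y>0; f1=np.polyfit(x[L_],y[L_],1,w=wgt[L_]); f2=np.polyfit(x[~L_],y[~L_],1,w=wgt[~L_])
    print(np.degrees(a),f1,f2,x.min(),x.max()); a+=(f1[0]+f2[0])/2
# deck corners via gray region on disc? print overlay
o=D-.059*np.array([np.cos(a),np.sin(a)])
vis=cv2.resize(im[110:240,340:480,::-1],None,fx=5,fy=4.6,interpolation=2)
for P,col in(([[0,-.047,0],[.144,-.047,0],[.144,.047,0],[0,.047,0]],(0,255,0)),([[0,-.037,0],[0,-.037,.158],[0,.037,.158],[0,.037,0]],(255,0,255))):
    cv2.polylines(vis,[np.int32(((proj(c,rackpt(o,a,P))-[340,110])+.5)*[5,4.6])],True,col,1)
cv2.imwrite('pics/v2.png',vis[:400,150:600])
E
```

```text
243
-13.2 [0.02221243 0.0235284 ] [ 0.0234727  -0.02648217] -0.00016898289085282863 0.14040742124083122
-11.891217400032208 [0.00017691 0.0248873 ] [ 0.00143951 -0.02515458] 0.0003555134474812161 0.13988505345426025
-11.84491039378586 [-0.00060292  0.02493563] [ 0.00065969 -0.02510783] 0.00037463424416633585 0.13986586050369054
```

View pics/v2.png

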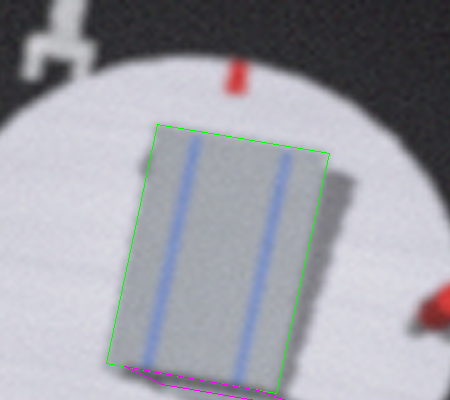

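Deck fits precisely: rack yaw -11.85°, origin (0.4861,-0.1736), blue lines at ±25 mm, length as given. Next, compute pick and place numbers.

```bash
cat > plan.py <<'E'
from fit import *
O=np.array([.4861,-.1736]); PHI=np.radians(-11.85)
def plan(x,y,th,k,g=.020,lift=.0):
    o=ctrl.get_obs(); e=o['ee_pos']; ps=np.degrees(o['eef_rot'][2])%360
    gp=np.array([x+g*np.cos(th),y+g*np.sin(th),.204]); py=180+np.degrees(th)
    print('to pick: shift cm',np.round((gp-e)*100,2),'turn',round(py-ps,1))
    pl=rackpt(O,PHI,[.065+g+.001,0,.024+.034*k])[0]+[0,0,.18]
    dx=np.array([np.cos(PHI),np.sin(PHI)])*.008
    print('pick->place(final):',np.round((pl-gp)*100,2),'turn',round(180-11.85-py,1),'| pre-offset 8mm cm',np.round(dx*100,2),'place TCP',np.round(pl,4))
E
python3 -c "
from plan import *
plan(.4603,.0397,.1645,0)"
```

```text
to pick: shift cm [ 15.29 -27.14 -19.32] turn 17.3
pick->place(final): [  8.13 -23.24   7.74] turn -21.3 | pre-offset 8mm cm [ 0.78 -0.16] place TCP [ 0.5613 -0.1894  0.2814]
```

Emit:
servo_tool(
  motion=[
    [0, 3, -5, 0, 6],
    [0, 6, -10, 0, 12],
    [0, 9, -16, 0, 17.3],
    [0, 12, -22, 0, 17.3],
    [0, 15.3, -27.1, 0, 17.3],
    [0, 15.3, -27.1, -6, 17.3],
    [0, 15.3, -27.1, -12, 17.3],
    [0, 15.3, -27.1, -17, 17.3],
    [0, 15.3, -27.1, -19.2, 17.3],
    [0, 15.3, -27.1, -19.3, 17.3],
    [1, 15.3, -27.1, -19.3, 17.3],
    [1, 15.3, -27.1, -19.3, 17.3],
    [1, 15.3, -27.1, -19.3, 17.3],
    [1, 15.3, -27.1, -19.3, 17.3],
    [1, 15.3, -27.1, -19.3, 17.3],
    [1, 15.3, -27.1, -19.3, 17.3],
    [1, 15.3, -27.1, -19.3, 17.3],
    [1, 15.3, -27.1, -19.3, 17.3],
  ],
  squeeze=10,
)

```text
time_s: 17.55
ee_pos: [0.4835, 0.0461, 0.2036]
eef_rot: [-3.141, 0.0, -2.977]
force: [-0.3, -1.1, 3.8]
grip_width: 0.0441
grip_force: 10.0
```

Emit:
servo_tool(
  motion=[
    [1, 0, 0, 2, 0],
    [1, 0, 0, 7, 0],
    [1, 0, 0, 13, 0],
    [1, 0, 0, 19, -2],
    [1, 2, -4, 22.5, -6],
    [1, 5, -10, 22.5, -12],
    [1, 8, -16, 22.5, -18],
    [1, 9, -21, 22.5, -21.3],
    [1, 9, -23.8, 22.5, -21.3],
    [1, 9, -23.8, 19, -21.3],
    [1, 9, -23.8, 14, -21.3],
    [1, 9, -23.8, 11, -21.3],
    [1, 9, -23.8, 10, -21.3],
    [1, 9, -23.8, 10, -21.3],
  ],
)

```text
time_s: 19.3
ee_pos: [0.5736, -0.1918, 0.3036]
eef_rot: [3.141, -0.0, 2.934]
force: [-0.4, -0.5, -2.4]
grip_width: 0.0442
grip_force: 10.0
```

Emit:
servo_tool(
  motion=[
    [1, 0, 0, -0.5, 0],
    [1, 0, 0, -0.9, 0],
    [1, 0, 0, -1.2, 0],
    [1, 0, 0, -1.5, 0],
    [1, 0, 0, -1.8, 0],
    [1, 0, 0, -1.9, 0],
    [1, 0, 0, -1.9, 0],
  ],
)

```text
time_s: 20.18
ee_pos: [0.5735, -0.1919, 0.2844]
eef_rot: [-3.142, 0.0, 2.934]
force: [-0.1, 0.1, -2.3]
grip_width: 0.0438
grip_force: 10.0
```

```bash
python3 - <<'E'
from h import *
s=shot('scene','scene3.png'); cv2.imwrite('pics/s3.png',cv2.resize(s['image'][110:260,150:330,::-1],None,fx=3.5,fy=3.5,interpolation=2))
E
```

```text
(no output)
```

View pics/s3.png

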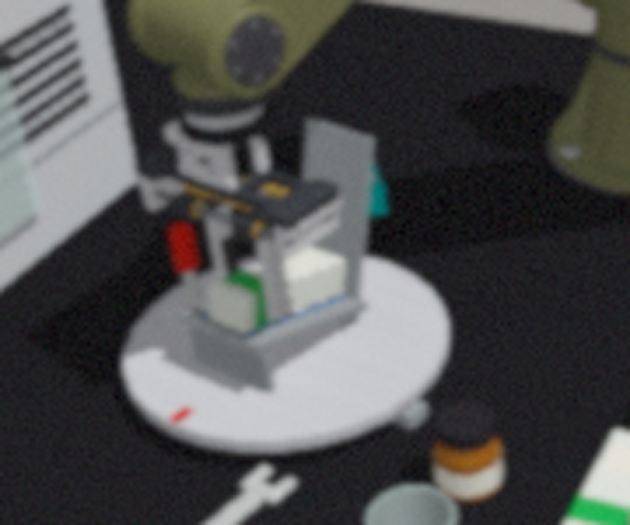

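The carton has drooped in the grip and is about parallel to the deck at (290,290), just above it, with its low end near the backstop. Lower a bit, then pull back.

Emit:
servo_tool(
  motion=[
    [1, -0.2, 0, -0.2, 0],
    [1, -0.4, 0.1, -0.3, 0],
    [1, -0.6, 0.1, -0.4, 0],
    [1, -0.6, 0.1, -0.4, 0],
  ],
)

```text
time_s: 20.72
ee_pos: [0.5684, -0.1909, 0.2823]
eef_rot: [-3.141, 0.007, 2.934]
force: [11.2, -0.2, 5.9]
grip_width: 0.0439
grip_force: 10.0
```

Emit:
servo_tool(
  motion=[
    [1, 0.05, 0, 0, 0],
    [0.3, 0.05, 0, 0, 0],
    [0.3, 0.05, 0, 0, 0],
    [0.3, 0.05, 0, 0, 0],
    [0.3, 0.05, 0, 1, 0],
    [0, 0, 0, 5, 0],
    [0, 0, 0, 11, 0],
    [0, -2, 5, 15, 0],
    [0, -8, 10, 15, 0],
    [0, -14, 14, 15, 0],
    [0, -20, 18, 15, 0],
    [0, -22, 22, 15, 0],
    [0, -24, 26, 15, 0],
    [0, -24, 26, 15, 0],
  ],
)

```text
time_s: 22.48
ee_pos: [0.3256, 0.0715, 0.4314]
eef_rot: [3.141, 0.002, 2.939]
force: [0.5, -0.1, 0.1]
grip_width: 0.0938
grip_force: 0.0
```

```bash
cat > pile.py <<'E'
from plan import *
import sys
def pile(c,k,zlo=None,vis=None):
    """fit the top face/silhouette of a pile of k+1 cartons; returns rack offset x (nominal 0), y, yaw dev of the stack"""
    h=cv2.cvtColor(c['image'],cv2.COLOR_RGB2HSV).astype(int); w,g,b,r=masks(c['image'])
    hull=CB*[1,1,1]+[0,0,.034*k]
    q=proj(c,rackpt(O,PHI,hull)); m0=np.zeros(w.shape,np.uint8)
    cv2.fillConvexPoly(m0,np.int32(np.round(cv2.convexHull(q.astype(np.float32)))),1); m0=cv2.dilate(m0,np.ones((9,9)))
    im=((((h[...,1]<30)&(h[...,2]>195))|g)&(m0>0)).astype(np.uint8)
    return im,hull
E
python3 look.py 4 "[(241,148),(283,146),(282,202)]"; python3 - <<'E'
from plan import *
c=L('top4')
vis=cv2.resize(c['image'][110:240,340:480,::-1],None,fx=4,fy=4,interpolation=2)
P=rackpt(O,PHI,np.array([[0,-.022,.034],[.13,-.022,.034],[.13,.022,.034],[0,.022,.034]]))
cv2.polylines(vis,[np.int32(((proj(c,P)-[340,110])+.5)*4)],True,(255,0,255),1)
t=cv2.resize(c['image'][160:260,140:230,::-1],None,fx=4,fy=4,interpolation=2)[:400]
o=np.zeros((520,560+360,3),np.uint8); o[:,:560]=vis; o[:400,560:]=t
cv2.imwrite('pics/v4.png',cv2.resize(o,(796,450),interpolation=3))
print(ctrl.get_obs()['ee_pos'])
E
```

```text
box [241. 149.] [0.6268 0.2893 0.0975] 5.6 0.073
box [282. 146.] [ 0.6332  0.1711 -0.0084] -0.5 0.094
box [281. 200.] [0.4718 0.175  0.0763] 4.4 0.164
[0.32730601 0.06933955 0.43109544]
```

View pics/v4.png

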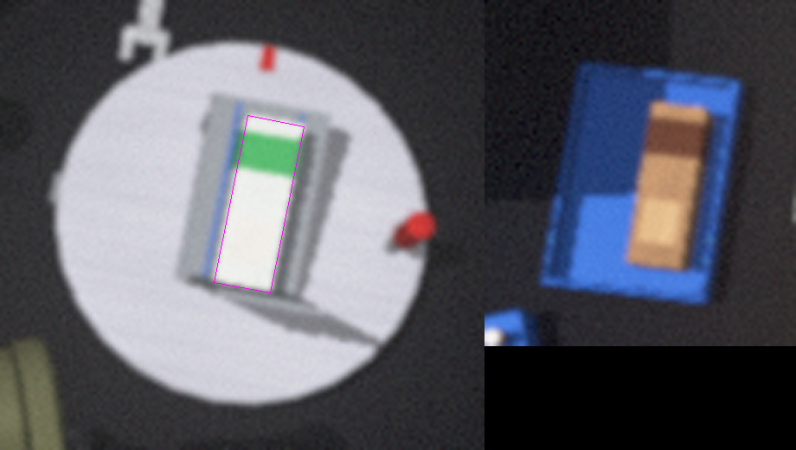

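First carton sits centred between the lines against the backstop. The spent carton is flat in the tray, right of centre. Next carton: the one at (282,202).

```bash
python3 -c "
from plan import *
plan(.4717,.1743,.0945,1)
c=L('top4'); m=brown(c['image'],(150,170,225,255))
p,e=fitpoly(c,m,lambda p:corners(*p,(.13,.044,.034),.004),[.4454,.42,-.138],[.01,.01,.1]); d=p[:2]-[.4454,.4435]; a=-.138
print('spent in tray',p,e,d@[np.cos(a),np.sin(a)],d@[-np.sin(a),np.cos(a)])"
```

```text
to pick: shift cm [ 16.43  10.68 -22.71] turn 17.2
pick->place(final): [  6.11 -36.38  11.03] turn -17.3 | pre-offset 8mm cm [ 0.78 -0.16] place TCP [ 0.5527 -0.1876  0.3143]
spent in tray [ 0.44145535  0.41893535 -0.1153063 ] 0.1814095377922058 -0.0005279784378525317 -0.024873754044070318
```

Emit:
servo_tool(
  motion=[
    [0, 4, 3, 0, 6],
    [0, 8, 6, 0, 12],
    [0, 12, 9, -4, 17.2],
    [0, 16.4, 10.7, -9, 17.2],
    [0, 16.4, 10.7, -14, 17.2],
    [0, 16.4, 10.7, -19, 17.2],
    [0, 16.4, 10.7, -22, 17.2],
    [0, 16.4, 10.7, -22.7, 17.2],
    [0, 16.4, 10.7, -22.7, 17.2],
    [1, 16.4, 10.7, -22.7, 17.2],
    [1, 16.4, 10.7, -22.7, 17.2],
    [1, 16.4, 10.7, -22.7, 17.2],
    [1, 16.4, 10.7, -22.7, 17.2],
    [1, 16.4, 10.7, -22.7, 17.2],
    [1, 16.4, 10.7, -22.7, 17.2],
    [1, 16.4, 10.7, -22.7, 17.2],
    [1, 16.4, 10.7, -22.7, 17.2],
  ],
)

```text
time_s: 24.7
ee_pos: [0.4914, 0.1762, 0.2035]
eef_rot: [3.142, 0.0, -3.049]
force: [-0.4, 0.4, 1.1]
grip_width: 0.0441
grip_force: 10.0
```

Emit:
servo_tool(
  motion=[
    [1, 0, 0, 2, 0],
    [1, 0, 0, 7, 0],
    [1, 0, 0, 13, 0],
    [1, 2, -4, 19, -3],
    [1, 4, -9, 24, -6],
    [1, 6, -15, 25, -10],
    [1, 7, -21, 25, -14],
    [1, 7.5, -27, 25, -17.3],
    [1, 7.5, -32, 25, -17.3],
    [1, 7.3, -36.5, 24, -17.3],
    [1, 7.1, -36.5, 20, -17.3],
    [1, 7, -36.5, 16, -17.3],
    [1, 7, -36.5, 13.5, -17.3],
    [1, 7, -36.5, 12.5, -17.3],
    [1, 7, -36.5, 12, -17.3],
    [1, 7, -36.5, 11.6, -17.3],
    [1, 7, -36.5, 11.4, -17.3],
    [1, 7, -36.5, 11.4, -17.3],
  ],
)

```text
time_s: 26.95
ee_pos: [0.5614, -0.1888, 0.3178]
eef_rot: [-3.141, 0.0, 2.932]
force: [-2.0, 0.5, -0.1]
grip_width: 0.0438
grip_force: 10.0
```

Emit:
servo_tool(
  motion=[
    [1, 0, 0, -0.1, 0],
    [1, -0.2, 0, -0.2, 0],
    [1, -0.4, 0.1, -0.3, 0],
    [1, -0.5, 0.1, -0.3, 0],
    [1, -0.5, 0.1, -0.3, 0],
  ],
)

```text
time_s: 27.58
ee_pos: [0.5569, -0.1878, 0.3152]
eef_rot: [-3.141, 0.004, 2.932]
force: [8.6, -1.0, -0.8]
grip_width: 0.0442
grip_force: 10.0
```

Emit:
servo_tool(
  motion=[
    [1, 0.05, 0, -0.15, 0],
    [1, 0.05, 0, -0.2, 0],
    [0.3, 0.05, 0, -0.2, 0],
    [0.3, 0.05, 0, -0.2, 0],
    [0.3, 0.05, 0, -0.2, 0],
    [0.3, 0.05, 0, 1, 0],
    [0, 0, 0, 5, 0],
    [0, 0, 0, 11, 0],
    [0, -2, 5, 13, 0],
    [0, -8, 10, 13, 0],
    [0, -14, 14, 13, 0],
    [0, -20, 18, 13, 0],
    [0, -22, 21, 13, 0],
    [0, -23, 23, 13, 0],
    [0, -23, 23, 13, 0],
  ],
)

```text
time_s: 29.45
ee_pos: [0.3254, 0.0431, 0.4456]
eef_rot: [3.141, 0.002, 2.935]
force: [0.7, -0.7, -0.3]
grip_width: 0.0939
grip_force: 0.0
```

```bash
python3 look.py 5 "[(241,148),(283,146)]"; python3 - <<'E'
from plan import *
c=L('top5'); s=L('scene5')
vis=cv2.resize(c['image'][110:240,340:480,::-1],None,fx=4,fy=4,interpolation=2)
P=rackpt(O,PHI,np.array([[0,-.022,.068],[.13,-.022,.068],[.13,.022,.068],[0,.022,.068]]))
cv2.polylines(vis,[np.int32(((proj(c,P)-[340,110])+.5)*4)],True,(255,0,255),1)
b=cv2.resize(s['image'][140:245,175:285,::-1],None,fx=4,fy=4,interpolation=2)
o=np.zeros((520,1000,3),np.uint8); o[:,:560]=vis; o[:420,560:1000]=b
cv2.imwrite('pics/v5.png',cv2.resize(o,(800,416),interpolation=3))
plan(.6333,.1711,-.007,2)
E
```

```text
box [241. 149.] [0.6269 0.2891 0.0962] 5.5 0.072
box [282. 146.] [ 0.6334  0.1711 -0.0077] -0.4 0.103
to pick: shift cm [ 32.67  12.89 -24.11] turn 11.6
pick->place(final): [-10.92 -35.67  14.31] turn -11.4 | pre-offset 8mm cm [ 0.78 -0.16] place TCP [ 0.5441 -0.1858  0.3471]
```

View pics/v5.png

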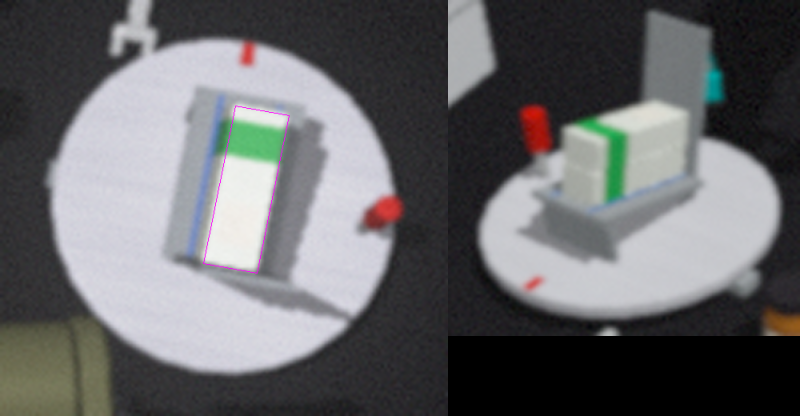

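Two cartons are stacked squarely against the backstop. Next is the one at (283,146).

Emit:
servo_tool(
  motion=[
    [0, 6, 2, 0, 6],
    [0, 12, 5, 0, 11.6],
    [0, 18, 7, 0, 11.6],
    [0, 24, 9, 0, 11.6],
    [0, 29, 11, -4, 11.6],
    [0, 32.7, 12.9, -8, 11.6],
    [0, 32.7, 12.9, -14, 11.6],
    [0, 32.7, 12.9, -20, 11.6],
    [0, 32.7, 12.9, -23.5, 11.6],
    [0, 32.7, 12.9, -24.1, 11.6],
    [0, 32.7, 12.9, -24.1, 11.6],
    [1, 32.7, 12.9, -24.1, 11.6],
    [1, 32.7, 12.9, -24.1, 11.6],
    [1, 32.7, 12.9, -24.1, 11.6],
    [1, 32.7, 12.9, -24.1, 11.6],
    [1, 32.7, 12.9, -24.1, 11.6],
    [1, 32.7, 12.9, -24.1, 11.6],
    [1, 32.7, 12.9, -24.1, 11.6],
    [1, 32.7, 12.9, -24.1, 11.6],
  ],
)

```text
time_s: 31.92
ee_pos: [0.6534, 0.1711, 0.2035]
eef_rot: [-3.142, -0.0, 3.135]
force: [0.5, -1.1, 1.6]
grip_width: 0.0442
grip_force: 10.0
```

Emit:
servo_tool(
  motion=[
    [1, 0, 0, 2, 0],
    [1, 0, 0, 7, 0],
    [1, 0, 0, 13, 0],
    [1, -1, -3, 19, -3],
    [1, -3, -8, 24, -6],
    [1, -5, -14, 26, -9],
    [1, -7, -20, 26, -11.4],
    [1, -9, -26, 26, -11.4],
    [1, -10, -32, 26, -11.4],
    [1, -10, -36, 25, -11.4],
    [1, -10, -36, 22, -11.4],
    [1, -10.1, -36, 19, -11.4],
    [1, -10.1, -36, 17, -11.4],
    [1, -10.1, -36, 16, -11.4],
    [1, -10.1, -36, 15.3, -11.4],
    [1, -10.1, -36, 14.8, -11.4],
    [1, -10.1, -36, 14.8, -11.4],
  ],
)

```text
time_s: 34.05
ee_pos: [0.5525, -0.1888, 0.3517]
eef_rot: [-3.142, 0.0, 2.936]
force: [0.5, -0.3, -3.2]
grip_width: 0.044
grip_force: 10.0
```

Emit:
servo_tool(
  motion=[
    [1, 0, 0, -0.1, 0],
    [1, 0, 0, -0.2, 0],
    [1, -0.2, 0, -0.3, 0],
    [1, -0.3, 0.1, -0.4, 0],
    [1, -0.5, 0.1, -0.4, 0],
    [1, -0.5, 0.1, -0.4, 0],
  ],
)

```text
time_s: 34.8
ee_pos: [0.5481, -0.1878, 0.3485]
eef_rot: [-3.141, 0.006, 2.936]
force: [12.5, -2.2, -0.8]
grip_width: 0.0441
grip_force: 10.0
```

Emit:
servo_tool(
  motion=[
    [1, 0.05, 0, -0.1, 0],
    [1, 0.1, 0, -0.2, 0],
    [0.3, 0.1, 0, -0.2, 0],
    [0.3, 0.1, 0, -0.2, 0],
    [0.3, 0.1, 0, -0.2, 0],
    [0.3, 0.05, 0, 1, 0],
    [0, 0, 0, 5, 0],
    [0, 0, 0, 11, 0],
    [0, -2, 5, 12, 0],
    [0, -8, 10, 12, 0],
    [0, -14, 14, 12, 0],
    [0, -20, 18, 12, 0],
    [0, -22, 21, 12, 0],
    [0, -23, 23, 12, 0],
    [0, -23, 23, 12, 0],
  ],
)

```text
time_s: 36.67
ee_pos: [0.3164, 0.0431, 0.4686]
eef_rot: [3.141, 0.002, 2.938]
force: [1.0, -0.3, -0.2]
grip_width: 0.094
grip_force: 0.0
```

```bash
python3 look.py 6 "[(241,148)]"; python3 - <<'E'
from plan import *
c=L('top6'); s=L('scene6')
vis=cv2.resize(c['image'][110:240,340:480,::-1],None,fx=4,fy=4,interpolation=2)
P=rackpt(O,PHI,np.array([[0,-.022,.102],[.13,-.022,.102],[.13,.022,.102],[0,.022,.102]]))
cv2.polylines(vis,[np.int32(((proj(c,P)-[340,110])+.5)*4)],True,(255,0,255),1)
b=cv2.resize(s['image'][140:245,175:285,::-1],None,fx=4,fy=4,interpolation=2)
o=np.zeros((520,1000,3),np.uint8); o[:,:560]=vis; o[:420,560:1000]=b
cv2.imwrite('pics/v6.png',cv2.resize(o,(800,416),interpolation=3))
plan(.6268,.2891,.0965,3)
E
```

```text
box [241. 149.] [0.6268 0.2889 0.0989] 5.7 0.073
to pick: shift cm [ 32.92  24.9  -26.41] turn 17.3
pick->place(final): [-11.12 -47.5   17.6 ] turn -17.4 | pre-offset 8mm cm [ 0.78 -0.16] place TCP [ 0.5355 -0.184   0.38  ]
```

View pics/v6.png

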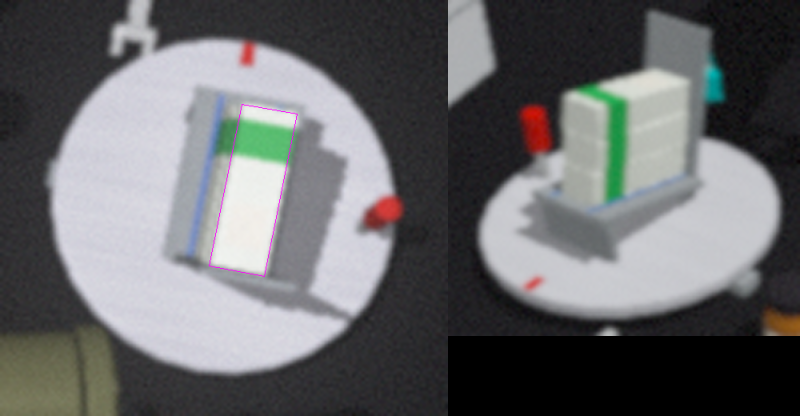

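Emit:
servo_tool(
  motion=[
    [0, 5, 3, 0, 6],
    [0, 10, 7, 0, 12],
    [0, 15, 11, 0, 17.3],
    [0, 20, 15, 0, 17.3],
    [0, 25, 19, 0, 17.3],
    [0, 30, 22, -2, 17.3],
    [0, 32.9, 24.9, -6, 17.3],
    [0, 32.9, 24.9, -12, 17.3],
    [0, 32.9, 24.9, -18, 17.3],
    [0, 32.9, 24.9, -23, 17.3],
    [0, 32.9, 24.9, -26, 17.3],
    [0, 32.9, 24.9, -26.4, 17.3],
    [1, 32.9, 24.9, -26.4, 17.3],
    [1, 32.9, 24.9, -26.4, 17.3],
    [1, 32.9, 24.9, -26.4, 17.3],
    [1, 32.9, 24.9, -26.4, 17.3],
    [1, 32.9, 24.9, -26.4, 17.3],
    [1, 32.9, 24.9, -26.4, 17.3],
    [1, 32.9, 24.9, -26.4, 17.3],
    [1, 32.9, 24.9, -26.4, 17.3],
  ],
)

```text
time_s: 39.28
ee_pos: [0.6465, 0.2912, 0.2036]
eef_rot: [-3.142, 0.0, -3.046]
force: [-0.5, -0.6, 2.1]
grip_width: 0.0439
grip_force: 10.0
```

Emit:
servo_tool(
  motion=[
    [1, 0, 0, 2, 0],
    [1, 0, 0, 7, 0],
    [1, 0, 0, 13, 0],
    [1, -1, -3, 19, -3],
    [1, -3, -8, 24, -6],
    [1, -4, -14, 27, -10],
    [1, -6, -20, 28, -14],
    [1, -8, -26, 28, -17.4],
    [1, -9, -32, 28, -17.4],
    [1, -10, -38, 28, -17.4],
    [1, -10.2, -44, 28, -17.4],
    [1, -10.2, -47.8, 27, -17.4],
    [1, -10.2, -47.8, 24, -17.4],
    [1, -10.2, -47.8, 21, -17.4],
    [1, -10.3, -47.8, 19.5, -17.4],
    [1, -10.3, -47.8, 18.6, -17.4],
    [1, -10.3, -47.8, 18.1, -17.4],
    [1, -10.3, -47.8, 18.1, -17.4],
  ],
)

```text
time_s: 41.52
ee_pos: [0.5435, -0.1867, 0.385]
eef_rot: [-3.141, 0.001, 2.934]
force: [-0.3, -1.1, -2.3]
grip_width: 0.044
grip_force: 10.0
```

Emit:
servo_tool(
  motion=[
    [1, 0, 0, -0.1, 0],
    [1, 0, 0, -0.2, 0],
    [1, -0.2, 0, -0.3, 0],
    [1, -0.3, 0.1, -0.4, 0],
    [1, -0.5, 0.1, -0.4, 0],
    [1, -0.5, 0.1, -0.4, 0],
  ],
)

```text
time_s: 42.28
ee_pos: [0.5391, -0.1858, 0.3815]
eef_rot: [-3.141, 0.006, 2.934]
force: [13.8, -1.5, 0.2]
grip_width: 0.044
grip_force: 10.0
```

Emit:
servo_tool(
  motion=[
    [1, 0.05, 0, -0.1, 0],
    [1, 0.1, 0, -0.15, 0],
    [0.3, 0.1, 0, -0.15, 0],
    [0.3, 0.1, 0, -0.15, 0],
    [0.3, 0.1, 0, -0.15, 0],
    [0.3, 0.05, 0, 1, 0],
    [0, 0, 0, 5, 0],
    [0, 0, 0, 9, 0],
    [0, 0, 0, 10, -10],
    [0, -4, -5, 10, -20],
    [0, -8, -10, 10, -30],
    [0, -12, -15, 10, -40],
    [0, -16, -18, 10, -50],
    [0, -16, -18, 10, -60],
    [0, -16, -18, 10, -70],
    [0, -16, -18, 10, -80],
    [0, -16, -18, 10, -90],
    [0, -16, -18, 10, -90],
  ],
)

```text
time_s: 44.52
ee_pos: [0.3783, -0.3657, 0.4812]
eef_rot: [3.141, 0.0, 1.364]
force: [-0.7, -0.3, 0.1]
grip_width: 0.094
grip_force: 0.0
```

```bash
python3 - <<'E'
from plan import *
c=shot('top','top7.png'); s=shot('scene','scene7.png')
D,K=discknob(c); d=K[0]-D[0]; print('disc/knob',D,K,np.hypot(*d),np.degrees(np.arctan2(d[1],d[0])))
vis=cv2.resize(c['image'][110:240,340:480,::-1],None,fx=4,fy=4,interpolation=2)
P=rackpt(O,PHI,np.array([[0,-.022,.136],[.13,-.022,.136],[.13,.022,.136],[0,.022,.136]]))
cv2.polylines(vis,[np.int32(((proj(c,P)-[340,110])+.5)*4)],True,(255,0,255),1)
b=cv2.resize(s['image'][140:245,175:285,::-1],None,fx=4,fy=4,interpolation=2)
o=np.zeros((520,1000,3),np.uint8); o[:,:560]=vis; o[:420,560:1000]=b
cv2.imwrite('pics/v7.png',cv2.resize(o,(800,416),interpolation=3))
m=brown(c['image'],(150,170,225,255))
p,e=fitpoly(c,m,lambda p:corners(*p,(.13,.044,.034),.004),[.4454,.42,-.138],[.01,.01,.1]); d=p[:2]-[.4454,.4435]; a=-.138
print('spent in tray',p,e,d@[np.cos(a),np.sin(a)],d@[-np.sin(a),np.cos(a)]); print(ctrl.get_obs()['ee_pos'],np.degrees(ctrl.get_obs()['eef_rot'][2]))
E
```

```text
disc/knob (array([ 0.54439485, -0.18569425]), np.float64(0.046422481536865234)) (array([ 0.51966432, -0.30971578]), np.float64(0.3940976858139038)) 0.1264631865257019 -101.2771571259108
spent in tray [ 0.44145535  0.41893535 -0.1153063 ] 0.1792176365852356 -0.0005279784378525317 -0.024873754044070318
[ 0.37836443 -0.36577238  0.48092792] 78.3405334074511
```

View pics/v7.png

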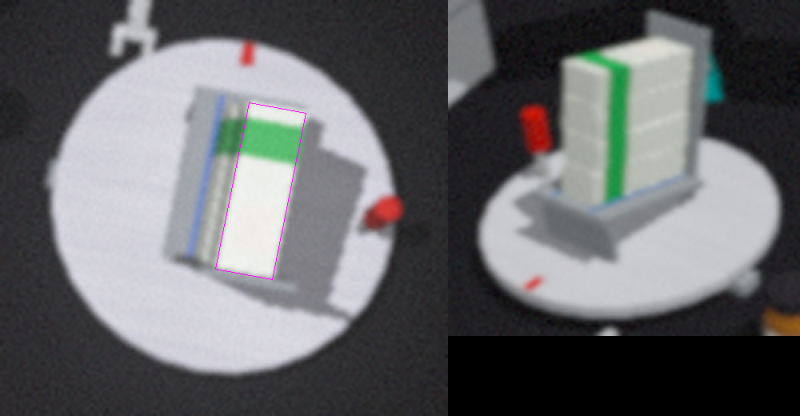

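All four are stacked neatly. Next, grip the knob (calculated at (0.5185,-0.305)) and turn it back slowly.

Emit:
servo_tool(
  motion=[
    [0, 5, 2, 0, 0],
    [0, 10, 4, 0, 0],
    [0, 14, 6.1, 0, 0],
    [0, 14, 6.1, 0, 0],
    [0, 14, 6.1, -6, 0],
    [0, 14, 6.1, -12, 0],
    [0, 14, 6.1, -17, 0],
    [0, 14, 6.1, -20, 0],
    [0, 14, 6.1, -20.6, 0],
    [0.6, 14, 6.1, -20.6, 0],
    [1, 14, 6.1, -20.6, 0],
    [1, 14, 6.1, -20.6, 0],
    [1, 14, 6.1, -20.6, 0],
    [1, 14, 6.1, -20.6, 0],
    [1, 14, 6.1, -20.6, 0],
    [1, 14, 6.1, -20.6, 0],
    [1, 14, 6.1, -20.6, 0],
    [1, 14, 6.1, -20.6, 0],
    [1, 14, 6.1, -20.6, 0],
    [1, 14, 6.1, -20.6, 0],
  ],
  squeeze=20,
)

```text
time_s: 47.12
ee_pos: [0.5175, -0.3048, 0.2743]
eef_rot: [-3.137, -0.001, 1.363]
force: [-16.5, 4.4, 8.5]
grip_width: 0.0215
grip_force: 20.0
```

```bash
python3 - <<'E'
import numpy as np
D=np.array([.5438,-.1857]); r=.122; f=lambda a:D+r*np.array([np.cos(np.radians(a)),np.sin(np.radians(a))])
for k in [1,3,5.5,8.5,12,16,20,24,28,32,36,40,44,48,52,56,60,64,68,72,76,80,83,86,88,90,91]:
    p=f(258.15-k)-f(258.15); print('[1, %.1f, %.1f, 0, %g],'%(*(p*100),-k),end=' ')
E
```

```text
[1, -0.2, 0.0, 0, -1], [1, -0.6, 0.1, 0, -3], [1, -1.1, 0.3, 0, -5.5], [1, -1.7, 0.5, 0, -8.5], [1, -2.4, 0.8, 0, -12], [1, -3.2, 1.2, 0, -16], [1, -3.9, 1.6, 0, -20], [1, -4.6, 2.1, 0, -24], [1, -5.3, 2.6, 0, -28], [1, -5.9, 3.1, 0, -32], [1, -6.5, 3.8, 0, -36], [1, -7.1, 4.4, 0, -40], [1, -7.6, 5.1, 0, -44], [1, -8.0, 5.8, 0, -48], [1, -8.4, 6.6, 0, -52], [1, -8.8, 7.3, 0, -56], [1, -9.1, 8.1, 0, -60], [1, -9.3, 9.0, 0, -64], [1, -9.5, 9.8, 0, -68], [1, -9.6, 10.6, 0, -72], [1, -9.7, 11.5, 0, -76], [1, -9.7, 12.3, 0, -80], [1, -9.7, 13.0, 0, -83], [1, -9.6, 13.6, 0, -86], [1, -9.5, 14.0, 0, -88], [1, -9.4, 14.4, 0, -90], [1, -9.4, 14.7, 0, -91],
```

Emit:
servo_tool(
  motion=[
    [1, -0.2, 0, 0, -1],
    [1, -0.6, 0.1, 0, -3],
    [1, -1.1, 0.3, 0, -5.5],
    [1, -1.7, 0.5, 0, -8.5],
    [1, -2.4, 0.8, 0, -12],
    [1, -3.2, 1.2, 0, -16],
    [1, -3.9, 1.6, 0, -20],
    [1, -4.6, 2.1, 0, -24],
    [1, -5.3, 2.6, 0, -28],
    [1, -5.9, 3.1, 0, -32],
    [1, -6.5, 3.8, 0, -36],
    [1, -7.1, 4.4, 0, -40],
    [1, -7.6, 5.1, 0, -44],
    [1, -8.0, 5.8, 0, -48],
    [1, -8.4, 6.6, 0, -52],
    [1, -8.8, 7.3, 0, -56],
    [1, -9.1, 8.1, 0, -60],
    [1, -9.3, 9.0, 0, -64],
    [1, -9.4, 9.6, 0, -67],
    [1, -9.5, 9.9, 0, -68.5],
  ],
)

```text
time_s: 49.62
ee_pos: [0.4225, -0.2057, 0.2743]
eef_rot: [-3.141, 0.003, 0.165]
force: [-9.7, -1.0, 3.8]
grip_width: 0.0219
grip_force: 20.0
```

Emit:
servo_tool(
  motion=[
    [1, 0, 0.3, 0, -1.5],
    [1, -0.1, 0.7, 0, -3.5],
    [1, -0.2, 1.3, 0, -6.5],
    [1, -0.2, 1.9, 0, -9.5],
    [1, -0.2, 2.5, 0, -12.5],
    [1, -0.2, 3.1, 0, -15.5],
    [1, -0.1, 3.7, 0, -18],
    [1, 0, 4.1, 0, -20],
    [1, 0.1, 4.4, 0, -21.5],
    [1, 0.1, 4.6, 0, -22],
    [1, 0.1, 4.6, 0, -22],
    [1, 0.1, 4.6, 0, -22],
  ],
)

```text
time_s: 51.12
ee_pos: [0.4237, -0.1596, 0.2743]
eef_rot: [-3.141, 0.003, -0.218]
force: [-9.4, 4.0, 4.5]
grip_width: 0.0218
grip_force: 20.0
```

Emit:
servo_tool(
  motion=[
    [1, 0.1, 0.2, 0, -1],
    [1, 0.1, 0.3, 0, -1],
    [1, 0.1, 0.3, 0, -1],
    [0.7, 0.1, 0.3, 0, -1],
    [0.5, 0.1, 0.3, 0, -1],
    [0.3, 0.1, 0.3, 0, -1],
    [0.2, 0.1, 0.3, 0, -1],
    [0, 0.1, 0.3, 3, -1],
    [0, 0.1, 0.3, 9, -1],
    [0, 0, 0.3, 15, -1],
    [0, -4, 3, 20, -1],
    [0, -8, 8, 20, -1],
    [0, -10, 14, 20, -1],
    [0, -10, 20, 20, -1],
    [0, -10, 25, 20, -1],
    [0, -10, 25, 20, -1],
  ],
)

```text
time_s: 53.12
ee_pos: [0.3238, 0.0929, 0.4746]
eef_rot: [-3.141, -0.0, -0.227]
force: [-1.3, -0.6, -0.4]
grip_width: 0.0942
grip_force: 0.0
```

```bash
python3 - <<'E'
from plan import *
c=shot('top','top8.png'); s=shot('scene','scene8.png')
D,K=discknob(c); d=K[0]-D[0]; print('disc/knob',D,K,np.hypot(*d),np.degrees(np.arctan2(d[1],d[0])))
vis=cv2.resize(c['image'][110:240,340:480,::-1],None,fx=4,fy=4,interpolation=2)
a=np.radians(-104.1); o_=np.array([.5438,-.1857])-.057*np.array([np.cos(a),np.sin(a)])
P=rackpt(o_,a,np.array([[0,-.022,.136],[.13,-.022,.136],[.13,.022,.136],[0,.022,.136]]))
cv2.polylines(vis,[np.int32(((proj(c,P)-[340,110])+.5)*4)],True,(255,0,255),1)
b=cv2.resize(s['image'][140:245,175:285,::-1],None,fx=4,fy=4,interpolation=2)
o=np.zeros((520,1000,3),np.uint8); o[:,:560]=vis; o[:420,560:1000]=b
o=cv2.resize(o,(800,416),interpolation=3)
cv2.imwrite('pics/v8.png',o)
E
```

```text
disc/knob (array([ 0.54376156, -0.18502262]), np.float64(0.043669164180755615)) (array([ 0.42460955, -0.15570932]), np.float64(0.5204359292984009)) 0.12270481073044255 166.17879342066198
```

View pics/v8.png

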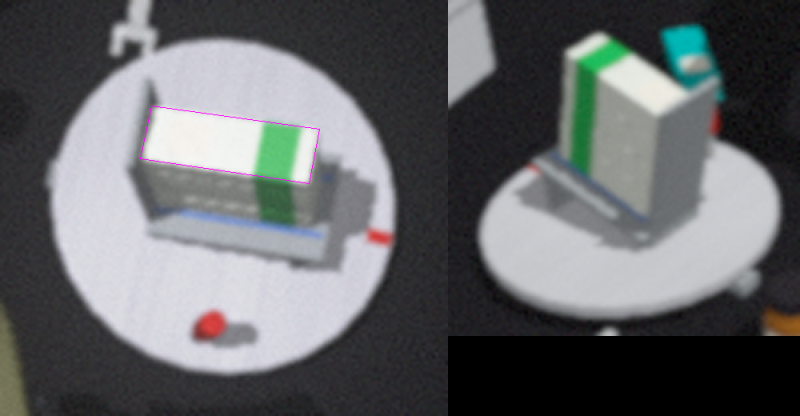

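The rack is back at service: knob pixels match the start, and the pile lines up with the overlay. I'll do a last check of the spent carton, then hand in.

```bash
python3 - <<'E'
from plan import *
c=shot('top','top9.png')
m=brown(c['image'],(150,170,225,255))
p,e=fitpoly(c,m,lambda p:corners(*p,(.13,.044,.034),.004),[.4454,.42,-.138],[.01,.01,.1]); d=p[:2]-[.4454,.4435]; a=-.138
q=[d@[np.cos(a),np.sin(a)],d@[-np.sin(a),np.cos(a)]]; print(p,e,q)
if e<.25 and max(map(abs,q))<.04: print(ctrl.hand_in())
E
```

```text
[ 0.44145535  0.41893535 -0.1153063 ] 0.1781216859817505 [np.float64(-0.0005279784378525317), np.float64(-0.024873754044070318)]
the job is handed in; nothing more can be done
None
```

The job is handed in, but no verdict came back. By the camera, the rack is back in the service position, all four green cartons are piled square against the backstop, and the spent carton is in the tray about 25 mm off centre (the limit is 50 mm).

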